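# Lock the filter cap back onto the bench dust extractor

### The arm

A 7-joint arm with a two-finger parallel gripper is mounted at the origin on the work surface. World frame = base frame: x ahead of the robot, y to its left, z up, the work surface at z = 0. Lengths are in m, angles in rad, forces in N, time in s.
With the tool pointing down it reaches from about 0.425 to 0.975 m from the base axis. Payload 16.7 kg.
Tool frame: the origin (TCP) lies midway between the tips of the shut fingers; the grasp point (between the pads) lies 19 mm behind it; x points along the fingers, y is the direction in which the jaws open and shut, and the axes are right-handed (so a half turn about x gives the same grasp; the last joint's range is limited). The gripper opens to 85 mm and grips with 20 to 120 N. Pads are 22 mm wide; open, the fingers measure 114 mm over their backs; the gripper's body (76 mm by 85 mm) begins 54 mm behind the grasp point. The pads swing forward as they close: fully open they stand 13 mm farther back than shut.
Start: joints at [-1.359, 0.426, 0.074, 1.606, -0.034, 1.111, -0.067], TCP at [0.239, 0.631, 0.231] pointing down, gripper open.
Joint ranges: [-2.85, 2.85], [-0.5, 2.14], [-1.23, 1.37], [0.21, 2.46], [-1.02, 4.16], [0.16, 2.05], [-2.73, 2.73]. Speed limits (rad/s): [1.89, 1.89, 2.39, 2.39, 3.01, 3.01, 3.01].

### API

Orientations are given as a 3x3 rotation matrix whose columns are the frame's x, y, z axes.
In Python, from cell import sense, grab_frame, camera_info, hand_in, outline_of gives the robot as it stands.
- The arm moves only by the tool jog_arm, never from a script. Its argument "motion" is a list of rows, each a list of 2 entries, a list of its own where there are three numbers: the shift along the tool's x, y, z in m, then the turn about the tool's x in degrees. In form: [[[x, y, z], roll], ...]. A call has 1 to 8 rows; each row shifts and turns the commanded pose from where the row before left it, along the tool's axes as they then stand; what a row does not reach is not made up. A row lasts 1/10 s, in which the tool goes at most 50 mm and 8.59 degrees, less where a joint would pass 70% of its speed; a pose out of reach is approached as far as the arm can. A call with a gripper value outside its range is refused whole. "claw" is the opening, from -1 (shut) to 1 (fully open), set as the call begins (left out, the last holds). The fingers move at their own pace and stop on an object; "grip_force" is the grip in N (left out, the last holds). Time passes only in rows, so rows that do not move let the fingers close. It gives the time, the measured TCP pose, the force and the opening at its end, in the units of the state.
- sense(): the state, without advancing time (a new reading comes with each control period).
- grab_frame(name): name is "side" or "top" or "wrist"; returns the picture (420x560x3 uint8, red, green, blue); there is no depth.
- camera_info(name): a dict with "fx", "fy", "cx", "cy" (pixels), "k1" (the pictures are not rectified: a ray, as slopes to the right and down, at radius r is drawn at 1 + k1 r^2 times it, then the intrinsics apply), "R" (3x3) and "t" (3): a world point X has camera coordinates R X + t; the wrist camera has in their place "hand_eye" (4x4, takes a point from camera to tool coordinates, whose origin is the TCP and whose axes are the tool frame's). Camera axes: x right, y down, z forward; pixel columns grow to the right and rows downward; lengths in m; the calibration is good to about 2 mm. A picture is of the moment at which its call begins: read the wrist's pose just before it. camera_info takes no time and is no camera call.
- hand_in(): hands the job in, once; it reports no verdict.
Trained networks look in the newest picture that a camera, given by its name, has taken for a name from the list of things; names that differ only in an ending like _2 or _b are one class to them, and where a whole thing is asked for, a point or a joint stands for the part that bears it (a point fixed in the world has none). Each returns a list of dicts, best first, with "confidence" (0 to 1); they miss things now and then, are a little off and sometimes report something else, mostly with a low value. They report only what shows in the picture. A call takes as long as a camera call.
- outline_of(name, camera): "region" (420x560 bool, what is visible of it) and "location" ([column, row] in pixels, amid what is visible of it).
The state is a dict: "t": time; "joint_positions": joint angles; "dq": joint speeds; "tau": joint torques, N m; "tool_pos": TCP position; "orientation": TCP orientation; "force": force on the tool from outside, world axes, zero at the start; "torque": the same for the moment, N m; "width": finger opening in m.
Only numpy, scipy, OpenCV 4.12 (cv2) and the standard library are available. Lean on these libraries where they do the work, as an engineer would, in place of code of your own. Each camera call takes 0.05 s, during which the arm holds its last target.

### The job

Lift the blue filter cap off the pile of boards without shifting the boards, and lock it onto the sloping port of the dust extractor: find the two slots with the cap's lugs, push in against the spring, turn clockwise about a quarter turn to the stop, then let the spring seat it and let go. Leave the jar and the hammer where they are.

Things in the scene. Friction and masses are not known exactly. Their poses are not given: they have to be found in the camera images.
- cap: loose filter cap, about 0.25 kg, 68 mm high, upright on the pile. Origin: centre of its underside, z up through the handle. From there up: round spigot 60 mm in diameter, 28 mm long (lowest 5 mm taper to 52 mm); blue disc 84 mm in diameter from 28 to 34 mm, a yellow dot above each lug; the handle. Two lugs stand out from the spigot along the cap's x axis; a half turn makes no difference.
- cap_lugs (a point): point on the cap's axis level with the middle of its two lugs, 11 mm above the underside. The lugs are opposite each other along the cap's x axis, tips 74 mm apart, 12 mm wide, 8 to 14 mm above the underside
- cap_grip (a point): grip point: middle of the cap's black upright wing handle, 55 mm above the underside. The handle goes from 34 to 68 mm, 64 mm long along the cap's x (in line with the lugs), 16 mm thick along y; pinch it across its thickness; the cap may settle 2 to 3 mm in the grip
- housing: extractor's fixed round grey port, 102 mm in diameter. Origin: centre of its mouth (top face of the black ring), 160 mm above the bench. z points outward along the port's axis, 25 degrees off vertical, leaning to the robot's side; y is level, x points away and up. Depths are those of the cap's underside below the mouth, along -z. Seen from outside, clockwise is negative about z.
- slots (a point): point on the port's axis, 8 mm deep: underside of the black ring's lip. Lip 8 mm thick, bore 64 mm, with two opposite slots 17 mm wide for the lugs, a yellow dot on the ring by each. The line of the slots is 40 degrees from the housing's x towards y, but off by up to 15 degrees either way; no pose tells it. The ring is clamped: it does not turn under 20 N m.
- feel (a point): point on the port's axis, 14 mm deep: face of the free spring plate. To feel for the slots: lugs over solid lip, the cap's underside stops 8 mm deep; lugs over the slots (within about 4 degrees) it goes on and meets the spring at 14 mm. From 22 mm the lugs are below the lip and can turn; at 28 mm the disc meets the ring. They turn only clockwise seen from outside.
- seat (a point): point on the port's axis, 18 mm deep, where the underside of the locked cap comes to rest. 80 degrees clockwise from the slots the lugs are under the middle of pockets 4 mm deep in the lip's underside; a rigid stop comes 4 degrees later. Let go there, the spring lifts the lugs into the pockets: locked. Let go before, the cap stays at 22 mm, unlocked, or is pushed out to 14 mm.
- plunger (a joint): travel of the round spring plate inside the port, m: 0 when free (its face 14 mm deep), growing inward, about 0.004 with the cap seated, 0.014 with the cap pushed fully in. It pushes out with 6.5 N when free plus 0.5 N per mm.
- extractor: the fixed white dust extractor, 190 by 150 mm, up to 161 mm high behind the port. Origin on the bench straight under the centre of the port's mouth; the base reaches 10 mm in front of and 180 mm behind it along x. Its x axis points away from its front.
- board_low: plywood board 170 x 170 x 14 mm lying on the bench, under the pile; origin at the centre of its underside
- board_top: white ceramic board 140 x 120 x 12 mm lying off-centre on the plywood board; the cap stands on it; origin at the centre of its underside
- jar: amber glass jar 56 mm in diameter, 75 mm high, on the bench; leave it alone; origin at the centre of its underside
- hammer: small hammer 240 mm long lying on the bench on the robot's side of the pile; leave it alone; its origin is on the underside, its x axis runs from handle to head

How it is judged:
By the outcome, as a careful person would: the job done as asked, in the order asked, and still so for the second after the job is handed in, with the robot touching nothing.
It also fails if it takes over 67 s, if anything falls off the work surface, if the arm or the gripper's body presses on something with over 40 N, if the wrist force passes 120 N, or if a joint passes its speed limit or range.

## Working session

There is one attempt and no reset: what is moved stays moved. The work goes in short steps, Python scripts to look and compute and a tool call to move; the robot and the scene stay as the last step left them, time stands still between calls to the robot, and variables do not carry over. Pictures are saved under pics/ and viewed, and the job is handed in when it is done.

Besides the shell and the picture viewer there is one more tool, called after "Emit:" by a JSON object that holds its "op" and its "data". jog_arm: Moves the arm, as the interface text tells. Its arguments: {"type":"object","properties":{"motion":{"type":"array"},"claw":{"type":"number"},"grip_force":{"type":"number"}},"required":["motion"]}

```bash
ls; mkdir -p pics
cat > h.py <<'E'
import numpy as np, cv2, json
from cell import *
def save(n,im): cv2.imwrite('pics/'+n+'.png',im[:,:,::-1])
E
python3 - <<'E'
from h import *
s=sense()
print({k:np.round(v,3).tolist() for k,v in s.items()})
for c in ['side','top','wrist']:
    im=grab_frame(c); save(c+'0',im); print(c,camera_info(c))
print(sense()['t'])
E
```

```text
pics
{'t': 0.0, 'joint_positions': [-1.359, 0.427, 0.074, 1.607, -0.034, 1.111, -0.067], 'dq': [-0.001, -0.001, 0.001, 0.0, 0.001, -0.001, 0.002], 'tau': [-0.003, -94.984, 3.76, -46.356, 0.019, 0.01, 0.0], 'tool_pos': [0.239, 0.631, 0.231], 'orientation': [[-0.0, 0.354, 0.935], [-0.001, 0.935, -0.354], [-1.0, -0.001, 0.0]], 'force': [-0.112, -0.064, -0.886], 'torque': [0.009, 0.008, 0.021], 'width': 0.085}
side {'fx': 391.7776730712971, 'fy': 391.7776730712971, 'cx': 276.5731485127475, 'cy': 211.13979394408017, 'k1': -0.0896689618003889, 'R': array([[ 0.92811288, -0.37211548,  0.01168561],
       [-0.26562902, -0.68385918, -0.67954238],
       [ 0.26085955,  0.627588  , -0.73354318]]), 't': array([-0.51506775,  0.25859593,  0.71405241])}
top {'fx': 411.3796502929539, 'fy': 411.3796502929539, 'cx': 276.7603868661018, 'cy': 204.04371604830718, 'k1': -0.11454796170362957, 'R': array([[ 0.01064431, -0.9999408 , -0.00225766],
       [-0.99256059, -0.01029184, -0.12131589],
       [ 0.12128547,  0.00353219, -0.99261138]]), 't': array([0.01416146, 0.56451753, 0.75528764])}
wrist {'fx': 312.43737832705114, 'fy': 312.43737832705114, 'cx': 281.8039988343012, 'cy': 205.13468744579203, 'k1': -0.06395161788703106, 'hand_eye': array([[ 3.04703347e-04, -3.03128351e-01,  9.52949689e-01,
        -1.43120524e-01],
       [ 9.99999830e-01,  5.65472619e-04, -1.39873610e-04,
        -1.74938183e-04],
       [-4.96467300e-04,  9.52949570e-01,  3.03128472e-01,
        -7.78977644e-02],
       [ 0.00000000e+00,  0.00000000e+00,  0.00000000e+00,
         1.00000000e+00]])}
0.15
```

View pics/side0.png

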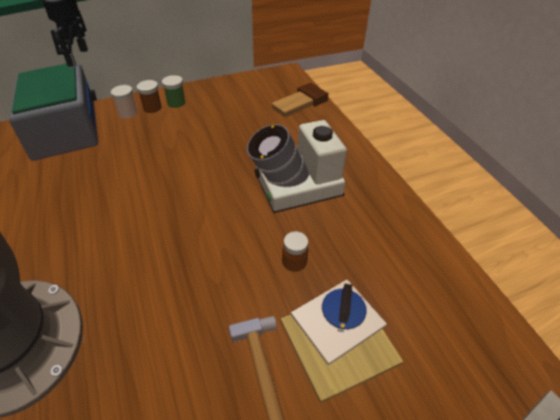

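View pics/top0.png

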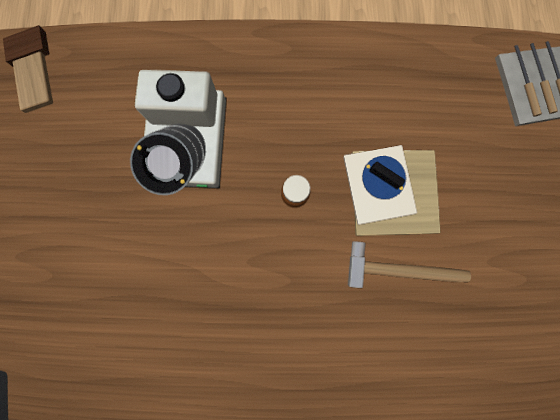

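View pics/wrist0.png

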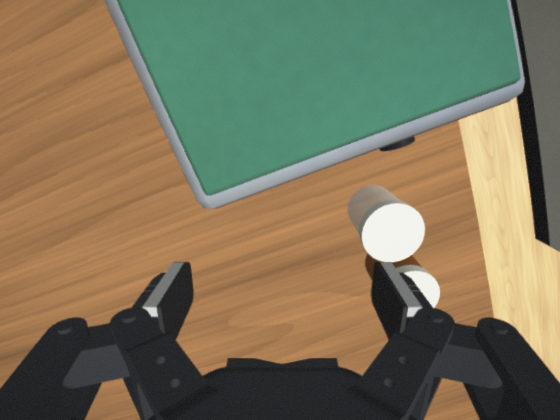

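The side view shows the cap at about (345,308) on the boards, the jar at (295,250), and the extractor port at (270,145). In the top view the cap is at (384,178), and its dots are near (368,166) and (402,188). The ring dots are near (139,147) and (183,184). The start wrist view shows only background.

Run:
```python
from h import *
def crop(n,a,b,c,d,o):
    im=cv2.imread('pics/%s.png'%n)[b:d,a:c]; cv2.imwrite('pics/%s.png'%o,cv2.resize(im,None,fx=6,fy=6,interpolation=cv2.INTER_CUBIC))
crop('top0',115,110,235,210,'c1'); crop('top0',335,135,455,235,'c2')
crop('side0',240,105,360,205,'c3'); crop('side0',280,265,400,365,'c4')
```

```text
(no output)
```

View pics/c1.png

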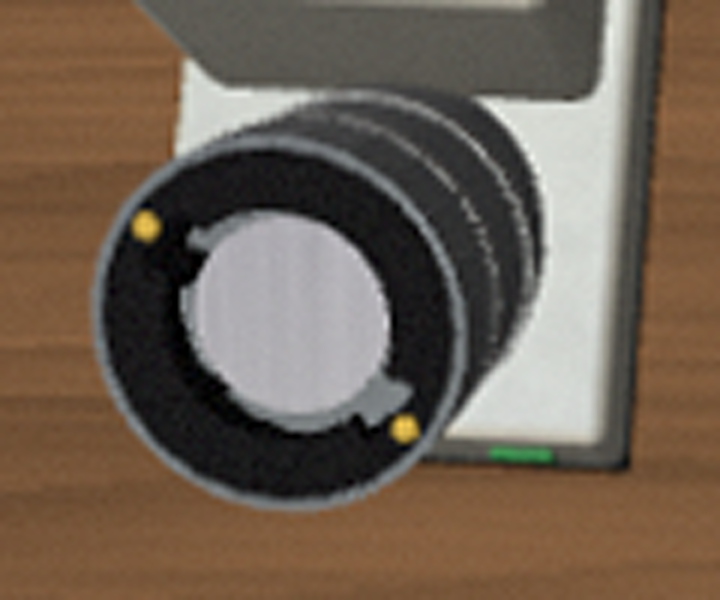

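View pics/c2.png

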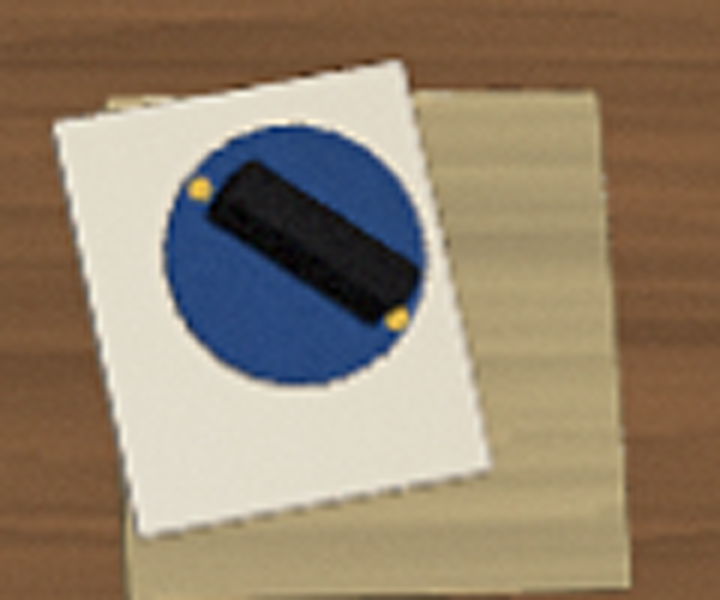

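View pics/c3.png

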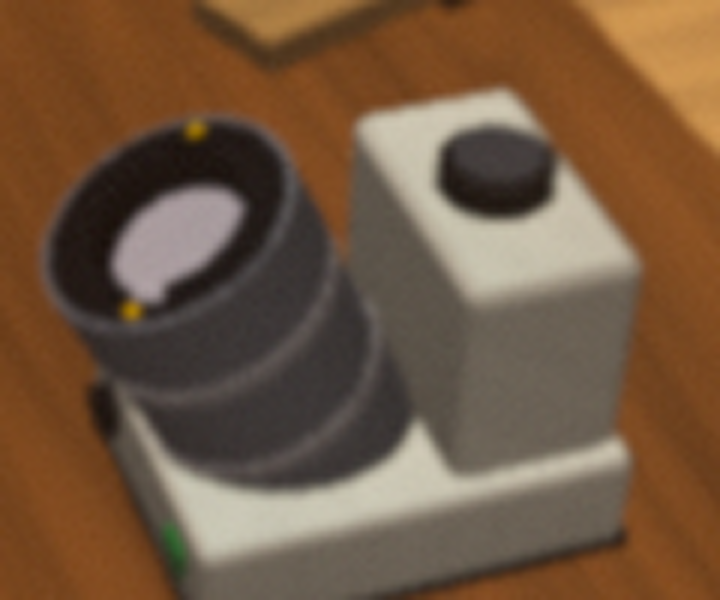

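View pics/c4.png

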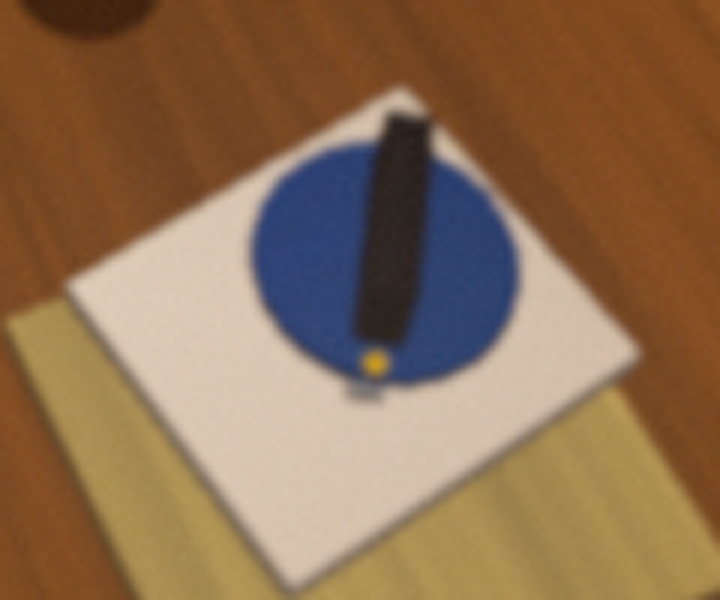

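```bash
cat >> h.py <<'E'
def proj(c,X,info=None,T=None):
    i=info or camera_info(c); X=np.atleast_2d(X)
    p=X@i['R'].T+i['t']; q=p[:,:2]/p[:,2:]; r2=(q**2).sum(1,keepdims=True); q=q*(1+i['k1']*r2)
    return q*[i['fx'],i['fy']]+[i['cx'],i['cy']]
def wproj(X,pos,Rm):
    i=dict(camera_info('wrist')); H=i['hand_eye']; R=Rm@H[:3,:3]; o=Rm@H[:3,3]+pos
    i['R']=R.T; i['t']=-R.T@o
    return proj('wrist',X,i)
def crop(im,a,b,c,d,o,f=6):
    cv2.imwrite('pics/%s.png'%o,cv2.resize(im[b:d,a:c,::-1],None,fx=f,fy=f,interpolation=cv2.INTER_CUBIC))
def Rz(a): return np.array([[np.cos(a),-np.sin(a),0],[np.sin(a),np.cos(a),0],[0,0,1]])
def Ry(a): return np.array([[np.cos(a),0,np.sin(a)],[0,1,0],[-np.sin(a),0,np.cos(a)]])
def Hrot(yaw): return Rz(yaw)@Ry(-np.radians(25))
E
python3 - <<'E'
from h import *
from scipy.optimize import least_squares
u=lambda P,x,y:(np.array(P,float)+.5)/6-.5+[x,y]
dt=u([[147,226],[405,428]],115,110); ds=u([[196,131],[131,311]],240,105)
# masks
im=cv2.imread('pics/c1.png')
rt=u([[95,300],[265,138],[285,510],[465,330],[140,180],[160,460],[400,190],[420,455]],115,110)
rs=u([[43,265],[205,115],[285,150],[90,322],[70,190],[295,180],[130,140]],240,105)
def model(p):
    x,y,yaw,s,rd=p; R=Hrot(yaw); o=np.array([x,y,.16])
    d=np.array([[np.cos(s)*rd,np.sin(s)*rd,0],[-np.cos(s)*rd,-np.sin(s)*rd,0]])@R.T+o
    a=np.linspace(0,2*np.pi,721); c=np.c_[np.cos(a)*.051,np.sin(a)*.051,0*a]@R.T+o
    return d,c
def res(p):
    d,c=model(p); out=[]
    for cam,D,Rm in(('top',dt,rt),('side',ds,rs)):
        q=proj(cam,d)
        e=min((q-D,q[::-1]-D),key=lambda e:(e**2).sum()); out.append(e.ravel()*1)
        P=proj(cam,c); dist=np.linalg.norm(P[None]-Rm[:,None],axis=2).min(1); out.append(dist*.7)
    return np.concatenate(out)
best=None
for yaw in np.radians([-40,-20,0,20,40]):
  for s in np.radians([25,40,55]):
    r=least_squares(res,[.6,.2,yaw,s,.043]); 
    if best is None or r.cost<best.cost:best=r
p=best.x; print(best.cost,p[:2],np.degrees(p[2:4]),p[4]); print(np.round(best.fun,2)); print(Hrot(p[2])[:,2])
# cap
cd=u([[199,189],[397,318]],335,135); cs=u([[375,362]],280,265)
def rc(q):
    x,y,a,r=q; d=np.array([[np.cos(a),np.sin(a),0],[-np.cos(a),-np.sin(a),0]])*r+[x,y,.060]
    A=proj('top',d); return np.concatenate([(A-cd).ravel(),(proj('side',d[1:])-cs).ravel()])
bb=min((least_squares(rc,[.55,-.2,a,.038]) for a in [0.5,2,3.6,5]),key=lambda r:r.cost)
print(bb.cost,bb.x,np.degrees(bb.x[2]),bb.fun)
for n in ['jar','cap']:
  for c in ['top','side']:
    o=outline_of(n,c); print(n,c,[(x['confidence'],x['location'],x['region'].sum()) for x in o][:2])
E
```

```text
Traceback (most recent call last):
  File "h.py", line 5, in proj
    i=info or camera_info(c); X=np.atleast_2d(X)
              ~~~~~~~~~~~^^^
ValueError: time passes only in moves, steps and waits
```

```bash
sed -i 's/i=info or camera_info(c);/i=info or INFO[c];/; s/i=dict(camera_info(.wrist.))/i=dict(INFO["wrist"])/' h.py; echo "INFO={c:camera_info(c) for c in ('top','side','wrist')}" >> h.py
cat > fit.py <<'E'
from h import *
from scipy.optimize import least_squares
u=lambda P,x,y:(np.array(P,float)+.5)/6-.5+[x,y]
dt=u([[147,226],[405,428]],115,110); ds=u([[196,131],[131,311]],240,105)
rt=u([[95,300],[265,138],[285,510],[465,330],[140,180],[160,460],[400,190],[420,455]],115,110)
rs=u([[43,265],[205,115],[285,150],[90,322],[70,190],[295,180],[130,140]],240,105)
a=np.linspace(0,2*np.pi,361)
def model(p):
    x,y,yaw,s,rd=p; R=Hrot(yaw); o=np.array([x,y,.16])
    d=np.array([[np.cos(s)*rd,np.sin(s)*rd,0],[-np.cos(s)*rd,-np.sin(s)*rd,0]])@R.T+o
    c=np.c_[np.cos(a)*.051,np.sin(a)*.051,0*a]@R.T+o
    return d,c
def res(p):
    d,c=model(p); out=[]
    for cam,D,Rm in(('top',dt,rt),('side',ds,rs)):
        q=proj(cam,d); out.append((q-D).ravel())
        P=proj(cam,c); out.append(np.linalg.norm(P[None]-Rm[:,None],axis=2).min(1)*.7)
    return np.concatenate(out)
best=None
for yaw in np.radians([-40,-10,20]):
  for s in np.radians([40]):
    r=least_squares(res,[.6,.2,yaw,s,.043]); 
    if best is None or r.cost<best.cost:best=r
p=best.x; print(best.cost,p[:2],np.degrees(p[2:4]),p[4]); print(np.round(best.fun,2)); print(Hrot(p[2])[:,2])
cd=u([[199,189],[397,318]],335,135); cs=u([[375,362]],280,265)
def rc(q):
    x,y,b,r=q; d=np.array([[np.cos(b),np.sin(b),0],[-np.cos(b),-np.sin(b),0]])*r+[x,y,.060]
    A=proj('top',d); return np.concatenate([(A-cd).ravel(),(proj('side',d[1:])-cs).ravel()])
bb=min((least_squares(rc,[.55,-.2,b,.038]) for b in [0.5,2,3.6,5]),key=lambda r:r.cost)
print(bb.cost,bb.x,np.degrees(bb.x[2]),bb.fun.round(2))
E
python3 fit.py
python3 - <<'E'
from h import *
for n in ['jar','cap','housing']:
  for c in ['top','side']:
    o=outline_of(n,c); print(n,c,[(x['confidence'],x['location'],x['region'].sum()) for x in o][:2])
print(sense()['t'])
E
```

```text
3.3920079704943027 [0.61399213 0.21195304] [ 4.88221713 45.05755827] 0.04391530784292388
[ 0.16 -0.49 -0.36 -0.49  0.22  0.2   0.85  0.49  0.95  0.62  0.42  0.81
 -0.38  0.22  0.13  1.03  0.15  0.35  0.78  0.55  0.23  0.71  0.26]
[-0.4210849  -0.03596806  0.90630779]
0.6510181976268662 [ 0.61529928 -0.1815597   4.13121316 -0.03635456] 236.70107853336896 [ 0.    0.   -0.76 -0.25  0.04  0.81]
jar top [(0.74, [298.1, 188.9], np.int64(787)), (0.73, [373.2, 195.3], np.int64(2705))]
jar side [(0.67, [297.4, 252.2], np.int64(886))]
cap top [(0.8, [384.4, 177.3], np.int64(1471)), (0.31, [168.1, 158.3], np.int64(4088))]
cap side [(0.94, [342.6, 307.9], np.int64(1518))]
housing top [(0.86, [166.0, 160.1], np.int64(4014))]
housing side [(0.85, [274.5, 159.6], np.int64(2612)), (0.22, [343.6, 357.9], np.int64(4207))]
0.45
```

The fit gives these poses:
- **Cap:** at (0.615, -0.182), handle line at 56.7°. The dot radius comes out at 36 mm, which fits the disc.
- **Port mouth:** at (0.614, 0.212), yaw about 5°, slots at about 45°. That is inside 40±15.

Next I move above the cap.

Emit:
{"op": "jog_arm", "data": {"motion": [[[-0.04,-0.015,0.015],0],[[0,-0.035,0.035],0],[[0,-0.035,0.035],0],[[0,-0.035,0.035],0],[[0,-0.035,0.035],0],[[0,-0.035,0.035],0],[[0,-0.035,0.035],0],[[0,-0.035,0.035],0]], "claw": 1}}

```text
t: 1.25
tool_pos: [0.3905, 0.2941, 0.2716]
orientation: [[0.0, 0.354, 0.935], [0.001, 0.935, -0.354], [-1.0, 0.001, 0.0]]
force: [1.6, 0.5, 0.9]
width: 0.0853
```

Emit:
{"op": "jog_arm", "data": {"motion": [[[0,-0.035,0.035],0],[[0,-0.035,0.035],0],[[0,-0.035,0.035],0],[[0,-0.035,0.035],0],[[0,-0.035,0.035],0],[[0,-0.035,0.035],0],[[0,-0.035,0.035],0],[[0,-0.035,0.035],0]]}}

```text
t: 2.05
tool_pos: [0.5534, -0.0668, 0.2717]
orientation: [[0.001, 0.354, 0.935], [0.0, 0.935, -0.354], [-1.0, 0.001, 0.001]]
force: [0.4, 0.7, -0.2]
width: 0.0855
```

Emit:
{"op": "jog_arm", "data": {"motion": [[[0,-0.035,0.035],8.5],[[0,0,0],8.5],[[0,0,0],8.5],[[0,0,0],8.5],[[0,0,0],8.5],[[0,0,0],8.5],[[0,0,0],8.5],[[0,0,0],8.5]]}}

```text
t: 2.85
tool_pos: [0.5731, -0.11, 0.2714]
orientation: [[0.0, 1.0, 0.016], [0.0, 0.016, -1.0], [-1.0, 0.0, -0.0]]
force: [-0.1, 0.4, 0.2]
width: 0.0855
```

Emit:
{"op": "jog_arm", "data": {"motion": [[[0,0,0],8.5],[[0,0,0],8.5],[[0,0,0],8.5],[[0,0,0],8.5],[[0,0,0],0]]}}

```text
t: 3.35
tool_pos: [0.5732, -0.1098, 0.2712]
orientation: [[-0.0, 0.84, -0.543], [-0.0, -0.543, -0.84], [-1.0, 0.0, 0.0]]
force: [0.2, 0.4, 0.1]
width: 0.0859
```

Run:
```python
from h import *
s=sense(); print(s['t'],s['tool_pos'],s['orientation'].round(3).tolist(),s['joint_positions'].round(3))
im=grab_frame('wrist'); save('w1',im)
```

```text
3.35 [ 0.57319309 -0.10981523  0.27123144] [[-0.0, 0.84, -0.543], [-0.0, -0.543, -0.84], [-1.0, 0.0, 0.0]] [-0.685  0.361  0.985  1.809 -0.328  1.148 -0.166]
```

View pics/w1.png

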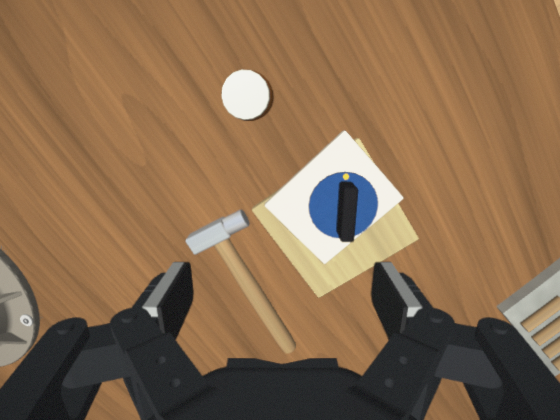

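The wrist view shows the cap at (343,205) with its dot at (346,177). The handle is nearly vertical in the image, so the jaws are aligned.

Emit:
{"op": "jog_arm", "data": {"motion": [[[0.02,0.037,0.019],0],[[0.02,0.0374,0.0187],0],[[0.03,0,0],-0.3],[[0,0,0],0]]}}

```text
t: 3.8
tool_pos: [0.6136, -0.1825, 0.198]
orientation: [[-0.005, 0.845, -0.534], [0.0, -0.534, -0.845], [-1.0, -0.005, 0.002]]
force: [0.1, 0.5, -1.0]
width: 0.0856
```

Run:
```python
from h import *
s=sense(); print(s['t'],s['tool_pos'],s['orientation'].round(3).tolist())
im=grab_frame('wrist'); save('w2',im)
b=np.radians(56.7);ax=np.array([np.cos(b),np.sin(b),0]);c=np.array([.6153,-.1816,.06])
ang=np.linspace(0,2*np.pi,9)[:-1]
print(wproj(np.array([c,c+.036*ax,c-.036*ax,c+[0,0,.034]+.032*ax,c+[0,0,.034]-.032*ax]),s['tool_pos'],s['orientation']).round(1))
o=outline_of('cap','wrist'); print([(x['confidence'],x['location']) for x in o][:2])
```

```text
3.8 [ 0.61358065 -0.18251484  0.19796169] [[-0.005, 0.845, -0.534], [0.0, -0.534, -0.845], [-1.0, -0.005, 0.002]]
[[283.8 190.6]
 [284.6 151.8]
 [283.  226.6]
 [284.6 163. ]
 [283.1 237. ]]
[(0.57, [281.8, 186.7])]
```

View pics/w2.png

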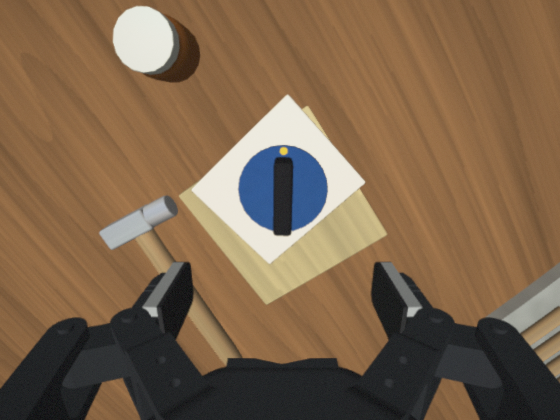

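The cap in the wrist view (dot at (284,151), handle from y=160 to 235) matches the prediction to about a pixel. I'll descend.

Emit:
{"op": "jog_arm", "data": {"motion": [[[0.04,0.001,-0.0015],0],[[0.04,0,0],0],[[0.03,0,0],0],[[0.015,0,0],0],[[0.007,0,0],0],[[0,0,0],0]]}}

```text
t: 4.5
tool_pos: [0.6176, -0.181, 0.0703]
orientation: [[0.001, 0.845, -0.535], [-0.0, -0.535, -0.845], [-1.0, 0.001, -0.0]]
force: [0.1, 0.6, 1.2]
width: 0.0854
```

Emit:
{"op": "jog_arm", "data": {"motion": [[[0,0,0],0],[[0,0,0],0],[[0,0,0],0],[[0,0,0],0],[[0,0,0],0],[[0,0,0],0]], "claw": -1, "grip_force": 60}}

```text
t: 5.1
tool_pos: [0.6169, -0.1812, 0.0694]
orientation: [[-0.0, 0.844, -0.536], [0.0, -0.536, -0.844], [-1.0, -0.0, -0.0]]
force: [-1.7, 1.0, 1.4]
width: 0.0145
```

The grip is about 7 mm above the grip point, so I'll reopen, go lower and regrip.

Emit:
{"op": "jog_arm", "data": {"motion": [[[0,0,0],0],[[0,0,0],0],[[0,0,0],0],[[0.004,0,0],0],[[0.003,0,0],0],[[0,0,0],0],[[0,0,0],0]], "claw": 0}}

```text
t: 5.8
tool_pos: [0.6169, -0.1813, 0.0621]
orientation: [[-0.0, 0.844, -0.536], [-0.0, -0.536, -0.844], [-1.0, -0.0, 0.0]]
force: [0.6, 0.0, -0.4]
width: 0.0424
```

Emit:
{"op": "jog_arm", "data": {"motion": [[[0,0,0],0],[[0,0,0],0],[[0,0,0],0],[[0,0,0],0],[[0,0,0],0]], "claw": -1, "grip_force": 80}}

```text
t: 6.3
tool_pos: [0.6171, -0.1813, 0.0625]
orientation: [[0.0, 0.844, -0.536], [-0.0, -0.536, -0.844], [-1.0, 0.0, -0.0]]
force: [-1.2, 0.5, 3.9]
width: 0.0147
```

Emit:
{"op": "jog_arm", "data": {"motion": [[[-0.01,0,0],0],[[-0.02,0,0],0],[[-0.04,0,0],0],[[-0.05,0,0],0],[[-0.05,0,0],0],[[-0.05,0,0],0],[[-0.02,0,0],0],[[0,0,0],0]]}}

```text
t: 7.1
tool_pos: [0.6178, -0.1819, 0.3059]
orientation: [[0.005, 0.844, -0.536], [-0.0, -0.536, -0.844], [-1.0, 0.004, -0.002]]
force: [0.5, 0.8, -3.6]
width: 0.015
```

Run:
```python
from h import *
s=sense(); print(s['t'],s['tool_pos'],s['force'],s['joint_positions'].round(3))
im=grab_frame('wrist'); save('w3',im); im2=grab_frame('top'); save('top3',im2)
cv2.imwrite('pics/m3.png',np.hstack([cv2.resize(im,(400,300)),cv2.resize(im2,(400,300))])[:,:,::-1])
```

```text
7.1 [ 0.61776667 -0.1819413   0.30592108] [ 0.4965899   0.80449005 -3.55040377] [-0.492  0.45   0.957  1.632 -0.385  1.257 -0.029]
```

View pics/m3.png

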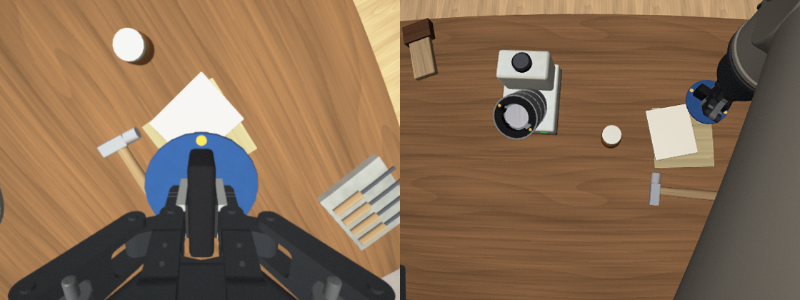

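The cap is held upright and the boards look unmoved. Moves can only roll about the tool's x, so the 25° tilt has to come from somewhere else. I'll try pushing outward at the reach limit along the port's azimuth, well above everything, and watch the orientation.

Emit:
{"op": "jog_arm", "data": {"motion": [[[0,0.015,-0.046],0],[[0,0.015,-0.046],0],[[0,0.015,-0.046],0],[[0,0.015,-0.046],0],[[0,0.015,-0.046],0],[[0,0.015,-0.046],0],[[0,0.015,-0.046],0],[[0,0.015,-0.046],0]]}}

```text
t: 8.0
tool_pos: [0.9141, 0.0649, 0.2993]
orientation: [[-0.003, 0.844, -0.536], [0.001, -0.536, -0.844], [-1.0, -0.003, 0.001]]
force: [2.2, -0.2, -1.1]
width: 0.0151
```

Emit:
{"op": "jog_arm", "data": {"motion": [[[0,0.0318,-0.0243],0],[[0,0.0318,-0.0243],0],[[0,0.0159,-0.0121],0]]}}

```text
t: 8.3
tool_pos: [0.9799, 0.069, 0.3022]
orientation: [[0.005, 0.841, -0.541], [0.001, -0.541, -0.841], [-1.0, 0.003, -0.003]]
force: [1.9, -1.7, -0.8]
width: 0.015
```

Run:
```python
from h import *
s=sense(); print(s['t'],s['tool_pos'],s['orientation'].round(3).tolist(),s['joint_positions'].round(3))
```

```text
8.3 [0.97989088 0.06896973 0.30217552] [[0.005, 0.841, -0.541], [0.001, -0.541, -0.841], [-1.0, 0.003, -0.003]] [-0.214  1.161  0.8    0.249 -0.743  1.797 -0.603]
```

Emit:
{"op": "jog_arm", "data": {"motion": [[[0,0.0318,-0.0243],0],[[0,0.0318,-0.0243],0],[[0,0.0318,-0.0243],0]]}}

```text
t: 8.6
tool_pos: [1.0133, 0.0656, 0.2791]
orientation: [[0.072, 0.835, -0.546], [-0.003, -0.547, -0.837], [-0.997, 0.062, -0.037]]
force: [0.3, -0.2, -2.7]
width: 0.0148
```

Run:
```python
from h import *
s=sense(); print(s['t'],s['tool_pos'],s['orientation'].round(3).tolist(),s['joint_positions'].round(3))
```

```text
8.6 [1.0133105  0.06562412 0.27910821] [[0.072, 0.835, -0.546], [-0.003, -0.547, -0.837], [-0.997, 0.062, -0.037]] [-0.207  1.225  1.078  0.215 -1.018  1.737 -0.591]
```

Pushing past the limit tilts the tool outward, in the direction I need. It is at about 4° now, so I'll continue.

```bash
cat >> h.py <<'E'
def tdir(d):
    s=sense(); print((s['orientation'].T@np.array(d)).round(4))
def st():
    s=sense(); R=s['orientation']; z=-R[:,0]; print('t',round(s['t'],2),'pos',s['tool_pos'].round(4),'z',z.round(3),'tilt',np.degrees(np.arccos(z[2])).round(2),'az',np.degrees(np.arctan2(-z[1],-z[0])).round(1),'q',s['joint_positions'].round(3),'F',s['force'].round(1),'w',s['width'].round(4)); return s
E
python3 - <<'E'
from h import *
tdir([.047,.004,.015])
E
```

```text
[-0.0116  0.038  -0.0296]
```

Emit:
{"op": "jog_arm", "data": {"motion": [[[-0.0116,0.038,-0.0296],0],[[-0.0116,0.038,-0.0296],0],[[-0.0116,0.038,-0.0296],0],[[-0.0116,0.038,-0.0296],0]]}}

```text
t: 9.0
tool_pos: [1.0541, 0.0761, 0.3004]
orientation: [[0.208, 0.821, -0.531], [0.016, -0.546, -0.838], [-0.978, 0.166, -0.126]]
force: [0.5, -0.7, -3.5]
width: 0.0148
```

Run:
```python
from h import *
st();tdir([.047,.004,.015])
```

```text
Traceback (most recent call last):
  File "h.py", line 21, in st
    s=sense(); R=s['orientation']; z=-R[:,0]; print('t',round(s['t'],2),'pos',s['tool_pos'].round(4),'z',z.round(3),'tilt',np.degrees(np.arccos(z[2])).round(2),'az',np.degrees(np.arctan2(-z[1],-z[0])).round(1),'q',s['joint_positions'].round(3),'F',s['force'].round(1),'w',s['width'].round(4)); return s
                                                                                                                                                                                                                                                                                ^^^^^^^^^^^^^^^^
AttributeError: 'float' object has no attribute 'round'
```

```bash
sed -i "s/s\['width'\].round(4)/round(s['width'],4)/" h.py
python3 - <<'E'
from h import *
st();tdir([.047,.005,.015])
E
```

```text
t 9.0 pos [1.0541 0.0761 0.3004] z [-0.208 -0.016  0.978] tilt 12.02 az 4.3 q [-0.212  1.209  1.068  0.214 -1.021  1.614 -0.596] F [ 0.5 -0.7 -3.5] w 0.0148
[-0.0048  0.0384 -0.0311]
```

Emit:
{"op": "jog_arm", "data": {"motion": [[[-0.0048,0.0384,-0.0311],0],[[-0.0048,0.0384,-0.0311],0],[[-0.0048,0.0384,-0.0311],0]]}}

```text
t: 9.3
tool_pos: [1.0866, 0.0834, 0.3131]
orientation: [[0.308, 0.8, -0.515], [0.023, -0.547, -0.837], [-0.951, 0.246, -0.187]]
force: [0.6, 0.7, -3.7]
width: 0.0151
```

Run:
```python
from h import *
st();tdir([.047,.005,.015])
```

```text
t 9.3 pos [1.0866 0.0834 0.3131] z [-0.308 -0.023  0.951] tilt 18.0 az 4.3 q [-0.217  1.205  1.064  0.214 -1.021  1.513 -0.601] F [ 0.6  0.7 -3.7] w 0.0151
[ 0.0003  0.0386 -0.0312]
```

Emit:
{"op": "jog_arm", "data": {"motion": [[[0.0,0.0386,-0.0312],0],[[0.0,0.0386,-0.0312],0],[[0.0,0.0386,-0.0312],0],[[0,0,0],0]]}}

```text
t: 9.7
tool_pos: [1.1186, 0.0902, 0.3261]
orientation: [[0.404, 0.771, -0.492], [0.03, -0.549, -0.835], [-0.914, 0.323, -0.245]]
force: [-0.2, 0.1, -3.4]
width: 0.015
```

Run:
```python
from h import *
st();tdir([.047,.005,.015])
```

```text
t 9.7 pos [1.1186 0.0902 0.3261] z [-0.404 -0.03   0.914] tilt 23.9 az 4.3 q [-0.221  1.205  1.061  0.213 -1.021  1.41  -0.604] F [-0.2  0.1 -3.4] w 0.015
[ 0.0054  0.0383 -0.031 ]
```

Emit:
{"op": "jog_arm", "data": {"motion": [[[0.0036,0.021,-0.0178],0],[[0,0,0],0]]}}

```text
t: 9.9
tool_pos: [1.125, 0.0921, 0.3271]
orientation: [[0.421, 0.765, -0.487], [0.032, -0.549, -0.835], [-0.906, 0.336, -0.255]]
force: [-0.2, 0.1, -3.0]
width: 0.0148
```

Run:
```python
from h import *
st();tdir([-.0475,.015,0])
```

```text
t 9.9 pos [1.125  0.0921 0.3271] z [-0.421 -0.032  0.906] tilt 24.99 az 4.3 q [-0.222  1.206  1.06   0.213 -1.021  1.39  -0.606] F [-0.2  0.1 -3. ] w 0.0148
[-0.0195 -0.0446  0.0106]
```

Tilt is 24.99° at azimuth 4.3°, almost exactly the port axis. I'll move back above the port and check the orientation holds.

Run:
```python
from h import *
tdir([-.0474,.0096,-.002])
```

```text
[-0.0178 -0.0422  0.0156]
```

Emit:
{"op": "jog_arm", "data": {"motion": [[[-0.0178,-0.0422,0.0156],0],[[-0.0178,-0.0422,0.0156],0],[[-0.0178,-0.0422,0.0156],0],[[-0.0178,-0.0422,0.0156],0],[[-0.0178,-0.0422,0.0156],0]]}}

```text
t: 10.4
tool_pos: [0.9877, 0.1251, 0.33]
orientation: [[0.432, 0.759, -0.487], [0.03, -0.552, -0.834], [-0.902, 0.345, -0.261]]
force: [1.2, 1.2, -0.3]
width: 0.0148
```

Run:
```python
from h import *
st();tdir([-.0474,.0096,-.002])
```

```text
t 10.4 pos [0.9877 0.1251 0.33  ] z [-0.432 -0.03   0.902] tilt 25.64 az 4.0 q [-0.667  0.929  1.117  1.056 -0.946  1.134 -0.314] F [ 1.2  1.2 -0.3] w 0.0148
[-0.0184 -0.042   0.0156]
```

Emit:
{"op": "jog_arm", "data": {"motion": [[[-0.018,-0.042,0.0156],0],[[-0.018,-0.042,0.0156],0],[[-0.018,-0.042,0.0156],0],[[-0.018,-0.042,0.0156],0],[[-0.018,-0.042,0.0156],0],[[-0.018,-0.042,0.0156],0],[[-0.018,-0.042,0.0156],0],[[0,0,0],0]]}}

```text
t: 11.2
tool_pos: [0.6566, 0.1958, 0.3131]
orientation: [[0.428, 0.764, -0.483], [0.036, -0.548, -0.836], [-0.903, 0.34, -0.262]]
force: [-0.4, 0.6, -1.8]
width: 0.015
```

Run:
```python
from h import *
st()
```

```text
t 11.2 pos [0.6566 0.1958 0.3131] z [-0.428 -0.036  0.903] tilt 25.42 az 4.8 q [-1.486  0.438  1.361  1.889 -0.536  0.755 -0.495] F [-0.4  0.6 -1.8] w 0.015
```

Emit:
{"op": "jog_arm", "data": {"motion": [[[0,0,0],-8.5],[[0,0,0],-8.5],[[0,0,0],-8.5],[[0,0,0],-8.5],[[0,0,0],-8.5],[[0,0,0],-8.5],[[0,0,0],-8.5],[[0,0,0],-8.5]]}}

```text
t: 12.0
tool_pos: [0.6619, 0.1913, 0.3149]
orientation: [[0.432, 0.733, 0.525], [0.029, 0.57, -0.821], [-0.901, 0.37, 0.225]]
force: [0.3, -0.8, -3.6]
width: 0.0148
```

Run:
```python
from h import *
s=st(); print(s['orientation'].round(3).tolist())
```

```text
t 12.0 pos [0.6619 0.1913 0.3149] z [-0.432 -0.029  0.901] tilt 25.68 az 3.9 q [-1.328  0.274  1.063  1.878 -0.194  0.697  0.4  ] F [ 0.3 -0.8 -3.6] w 0.0148
[[0.432, 0.733, 0.525], [0.029, 0.57, -0.821], [-0.901, 0.37, 0.225]]
```

Emit:
{"op": "jog_arm", "data": {"motion": [[[0,0,0],-8.5],[[0,0,0],-8.5],[[0,0,0],-8.5],[[0,0,0],-8.5],[[0,0,0],-8.5],[[0,0,0],-8.5],[[0,0,0],-8.5],[[0,0,0],-8.5]]}}

```text
t: 12.8
tool_pos: [0.6619, 0.1911, 0.3148]
orientation: [[0.432, -0.212, 0.877], [0.029, 0.975, 0.221], [-0.901, -0.07, 0.428]]
force: [0.6, 0.6, -3.2]
width: 0.0145
```

Emit:
{"op": "jog_arm", "data": {"motion": [[[0,0,0],-8.5],[[0,0,0],-8.5],[[0,0,0],-8.5],[[0,0,0],-8.5],[[0,0,0],0],[[0,0,0],0]]}}

```text
t: 13.4
tool_pos: [0.6621, 0.191, 0.3148]
orientation: [[0.433, -0.659, 0.615], [0.029, 0.692, 0.721], [-0.901, -0.294, 0.319]]
force: [0.6, 0.4, -3.1]
width: 0.0148
```

Run:
```python
from h import *
s=st(); print(s['orientation'].round(4).tolist())
R=Hrot(np.radians(4.88)); y=R.T@s['orientation'][:,1]; print('phi',np.degrees(np.arctan2(y[1],y[0])),y)
save('w4',grab_frame('wrist')); save('top4',grab_frame('top')); save('side4',grab_frame('side'))
```

```text
t 13.4 pos [0.6621 0.191  0.3148] z [-0.433 -0.029  0.901] tilt 25.69 az 3.8 q [-1.02   0.191  0.654  1.866  0.041  0.698  1.958] F [ 0.6  0.4 -3.1] w 0.0148
[[0.4325, -0.6589, 0.6155], [0.0289, 0.6924, 0.7209], [-0.9012, -0.2941, 0.3185]]
phi 131.75232390612828 [-0.66584704  0.74595767 -0.01395993]
```

View pics/w4.png

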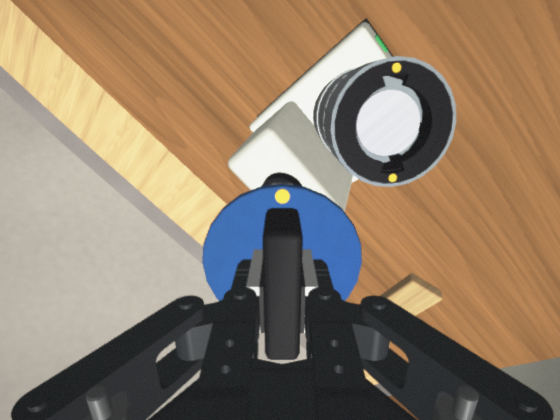

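View pics/side4.png

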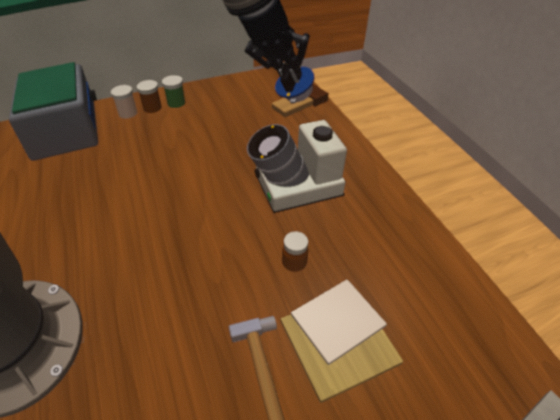

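View pics/top4.png

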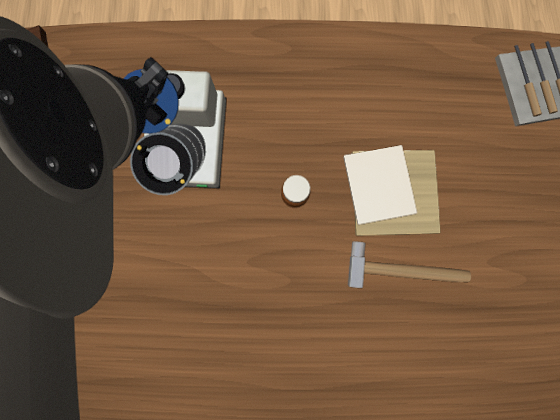

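The wrist view shows the port well: ring dots near (397,67) and (393,178), held cap intact. The boards, jar and hammer are unchanged. I'll refine the port pose with this view.

Run:
```python
from h import *
im=cv2.imread('pics/w4.png')[:,:,::-1]; crop(im,310,45,470,195,'c5',5)
```

View pics/c5.png

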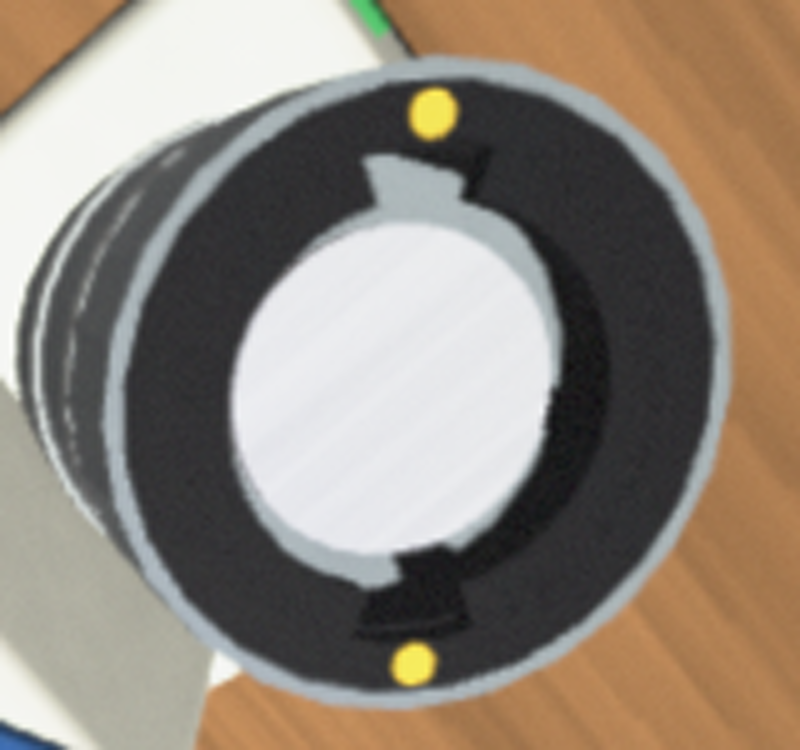

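```bash
cat > fit2.py <<'E'
import fit; from fit import *
v=lambda P:(np.array(P,float)+.5)/5-.5+[310,45]
wp=np.array([.6621,.1910,.3148]); wR=np.array([[0.4325,-0.6589,0.6155],[0.0289,0.6924,0.7209],[-0.9012,-0.2941,0.3185]])
U,_,Vt=np.linalg.svd(wR); wR=U@Vt
dw=v([[414,664],[434,113]]); rw=v([[104,420],[440,57],[731,360],[395,708],[160,225],[640,150],[200,630],[625,600]])
def r2(p,w=(1,1,1)):
    d,c=model(p); f=lambda X:wproj(X,wp,wR)
    P=f(c); e=np.concatenate([(f(d)-dw).ravel(),np.linalg.norm(P[None]-rw[:,None],axis=2).min(1)*.7])
    return np.concatenate([res(p)*w[0],e*w[2]])
if __name__=='__main__':
  d,_=model(best.x); print(wproj(d,wp,wR),dw)
  for w in [(1,1,1),(.05,.05,1)]:
    r=least_squares(r2,best.x,args=(w,)); p=r.x; print(r.cost,p[:2],np.degrees(p[2:4]),p[4],'\n',r.fun.round(2)[-12:])
  # cap dot in the wrist: expected in tool frame
  for h in (.034,):
    X=np.array([[.0365-h,0,-.036],[.0365-h,0,.036],[.0365-.068,0,-.032]]); X[:,0]=[.0365-.034,.0365-.034,.0365-.068]
    print('capdot',wproj(X@wR.T+wp,wp,wR).round(1))
E
python3 fit2.py
```

```text
3.3920079704943027 [0.61399213 0.21195304] [ 4.88221713 45.05755827] 0.04391530784292388
[ 0.16 -0.49 -0.36 -0.49  0.22  0.2   0.85  0.49  0.95  0.62  0.42  0.81
 -0.38  0.22  0.13  1.03  0.15  0.35  0.78  0.55  0.23  0.71  0.26]
[-0.4210849  -0.03596806  0.90630779]
0.6510181976268662 [ 0.61529928 -0.1815597   4.13121316 -0.03635456] 236.70107853336896 [ 0.    0.   -0.76 -0.25  0.04  0.81]
[[390.73245533 176.75485167]
 [394.88303307  68.11630053]] [[392.4 177.4]
 [396.4  67.2]]
8.163358379262668 [0.61341491 0.21211651] [ 4.57142358 45.44732645] 0.044341302401599066 
 [-0.94 -0.39 -0.83 -0.    1.11  1.51  0.92  1.15  0.83  0.25  0.62  0.21]
4.097034128533886 [0.61316305 0.21224494] [ 4.97849332 45.09294847] 0.044453388897582415 
 [-0.56 -0.28 -0.5  -0.23  1.31  1.46  0.62  1.17  1.01  0.45  0.79  0.14]
capdot [[281.8 196.2]
 [281.8 320. ]
 [281.9 230.6]]
```

The port pose is consistent across cameras: (0.6134, 0.2121), yaw about 4.8°, slots at about 45.2°. The cap's dot also sits where a centred grip puts it. Next I compute the approach.

```bash
cat >> h.py <<'E'
O=np.array([.6134,.2121,.16]); YAW=np.radians(4.8); HR=Hrot(YAW); SL=45.2
def rel(L=.0365):
    s=st(); R=s['orientation']; p=HR.T@(s['tool_pos']+R[:,0]*L-O); y=HR.T@R[:,1]; c=HR.T@-R[:,0]
    print('cap underside in housing mm',(p*1e3).round(1),'cap x ang',(np.degrees(np.arctan2(y[1],y[0]))-90).round(2),'cap z',c.round(4), 'Fh',(HR.T@s['force']).round(1),'Th',(HR.T@s['torque']).round(2)); return s,p
def togo(depth,L=.0365):
    s,p=rel(L); d=HR@(np.array([0,0,-depth/1e3])-p); print('tool shift mm',(s['orientation'].T@d*1e3).round(2))
E
python3 - <<'E'
from h import *
togo(-40)
E
```

```text
t 13.55 pos [0.6621 0.1915 0.3148] z [-0.433 -0.029  0.901] tilt 25.7 az 3.8 q [-1.021  0.191  0.655  1.865  0.041  0.698  1.959] F [-0.1  0.2 -2.6] w 0.0148
cap underside in housing mm [108.3 -24.8  84. ] cap x ang 41.96 cap z [-0.0122  0.0074  0.9999] Fh [-1.2  0.2 -2.3] Th [ 0.04  0.74 -0.06]
tool shift mm [ 42.51  91.49 -64.11]
```

Emit:
{"op": "jog_arm", "data": {"motion": [[[0,0.037,-0.026],0],[[0,0.037,-0.026],0],[[0.01,0.0175,-0.0121],0],[[0.02,0,0],-3.2],[[0.0125,0,0],0],[[0,0,0],0]]}}

```text
t: 14.15
tool_pos: [0.5805, 0.2092, 0.2279]
orientation: [[0.432, -0.695, 0.575], [0.027, 0.648, 0.761], [-0.902, -0.313, 0.299]]
force: [0.1, -0.5, -2.6]
width: 0.0147
```

Run:
```python
from h import *
togo(0)
save('w5',grab_frame('wrist')); save('side5',grab_frame('side')); 
im=cv2.imread('pics/side5.png')[:,:,::-1]; crop(im,220,60,360,180,'c6',5)
```

```text
t 14.15 pos [0.5805 0.2092 0.2279] z [-0.432 -0.027  0.902] tilt 25.63 az 3.6 q [-1.154  0.158  0.656  2.105  0.198  0.516  1.766] F [ 0.1 -0.5 -2.6] w 0.0147
cap underside in housing mm [-0.9 -0.5 39. ] cap x ang 45.28 cap z [-0.011   0.0088  0.9999] Fh [-1.  -0.6 -2.4] Th [-0.03  0.68  0.02]
tool shift mm [39.    0.25  0.88]
```

View pics/w5.png

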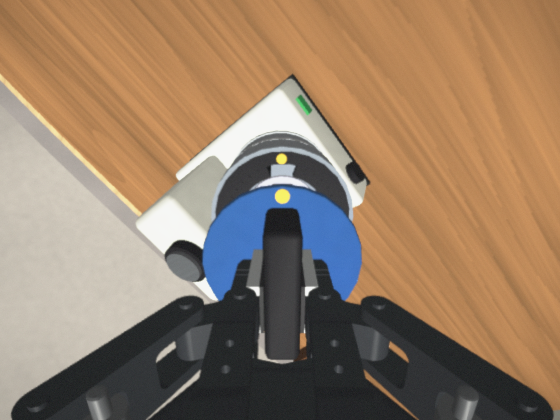

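View pics/c6.png

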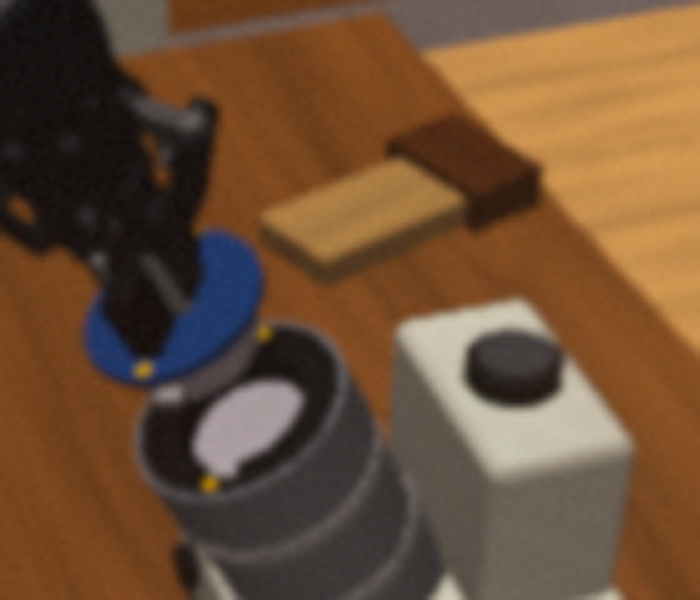

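The cap dot (282,196), slot (283,171) and ring dot (282,159) are in line. I'll approach, then feel for the slots slowly.

Emit:
{"op": "jog_arm", "data": {"motion": [[[0.02,0,0.0009],0],[[0.014,0,0],0],[[0,0,0],0],[[0,0,0],0]]}}

```text
t: 14.65
tool_pos: [0.5961, 0.2109, 0.1995]
orientation: [[0.433, -0.695, 0.574], [0.029, 0.648, 0.761], [-0.901, -0.313, 0.301]]
force: [-0.0, -0.8, -2.9]
width: 0.015
```

Run:
```python
from h import *
togo(8)
save('w6',grab_frame('wrist'))
im=cv2.imread('pics/w6.png')[:,:,::-1]; crop(im,180,100,380,220,'c7',4)
```

```text
t 14.65 pos [0.5961 0.2109 0.1995] z [-0.433 -0.029  0.901] tilt 25.73 az 3.8 q [-1.093  0.232  0.625  2.103  0.121  0.443  1.836] F [-0.  -0.8 -2.9] w 0.015
cap underside in housing mm [ 1.4 -0.   6.7] cap x ang 45.28 cap z [-0.0126  0.0075  0.9999] Fh [-1.3 -0.8 -2.6] Th [-0.    0.7   0.03]
tool shift mm [14.64  1.24 -1.02]
```

View pics/c7.png

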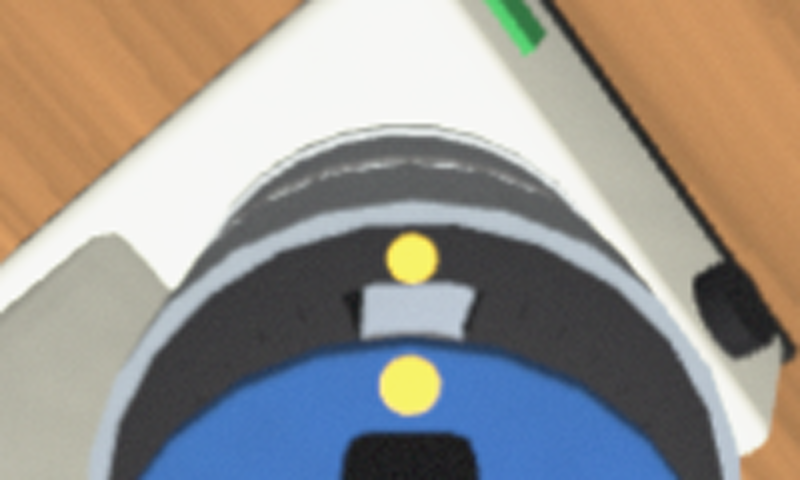

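Emit:
{"op": "jog_arm", "data": {"motion": [[[0.003,0.0012,-0.001],0],[[0.004,0,0],0],[[0.003,0,0],0],[[0.002,0,0],0],[[0,0,0],0]]}}

```text
t: 15.2
tool_pos: [0.5998, 0.2113, 0.187]
orientation: [[0.433, -0.695, 0.574], [0.029, 0.647, 0.762], [-0.901, -0.313, 0.3]]
force: [-0.1, -0.9, -3.0]
width: 0.0148
```

Run:
```python
from h import *
togo(8)
```

```text
t 15.2 pos [0.5998 0.2113 0.187 ] z [-0.433 -0.029  0.901] tilt 25.7 az 3.8 q [-1.07   0.259  0.609  2.106  0.098  0.415  1.855] F [-0.1 -0.9 -3. ] w 0.0148
cap underside in housing mm [-0.5  0.  -6.3] cap x ang 45.34 cap z [-0.0121  0.0077  0.9999] Fh [-1.5 -0.9 -2.6] Th [-0.05  0.68 -0.06]
tool shift mm [ 1.74 -0.34  0.29]
```

Underside at 6 mm depth with no contact force. I'll continue past 8 mm to feel.

Emit:
{"op": "jog_arm", "data": {"motion": [[[0.002,0,0],0],[[0.002,0,0],0],[[0.002,0,0],0],[[0,0,0],0]]}}

```text
t: 15.6
tool_pos: [0.6024, 0.2115, 0.1816]
orientation: [[0.433, -0.695, 0.574], [0.029, 0.647, 0.762], [-0.901, -0.313, 0.3]]
force: [-0.4, -0.7, -2.2]
width: 0.0148
```

Run:
```python
from h import *
togo(14)
```

```text
t 15.6 pos [0.6024 0.2115 0.1816] z [-0.433 -0.029  0.901] tilt 25.7 az 3.8 q [-1.057  0.272  0.6    2.105  0.086  0.403  1.865] F [-0.4 -0.7 -2.2] w 0.0148
cap underside in housing mm [ -0.4   0.1 -12.2] cap x ang 45.34 cap z [-0.0121  0.0075  0.9999] Fh [-1.3 -0.6 -1.8] Th [0.03 0.77 0.01]
tool shift mm [ 1.77 -0.32  0.21]
```

It passed 8 mm without resistance, so the lugs are in the slots. I'll push against the spring to about 25 mm.

Emit:
{"op": "jog_arm", "data": {"motion": [[[0.003,0,0],0],[[0.003,0,0],0],[[0.003,0,0],0],[[0.003,0,0],0],[[0.001,0,0],0],[[0,0,0],0]], "grip_force": 100}}

```text
t: 16.2
tool_pos: [0.6082, 0.2117, 0.1701]
orientation: [[0.433, -0.695, 0.574], [0.029, 0.647, 0.762], [-0.901, -0.313, 0.3]]
force: [-6.1, -2.9, 7.6]
width: 0.0147
```

Run:
```python
from h import *
togo(25)
save('w7',grab_frame('wrist')); save('side7',grab_frame('side'))
im=cv2.imread('pics/w7.png')[:,:,::-1]; im2=cv2.imread('pics/side7.png')[:,:,::-1]; crop(im,180,100,380,220,'c8',4); crop(im2,220,60,360,180,'c9',5)
```

```text
t 16.2 pos [0.6082 0.2117 0.1701] z [-0.433 -0.029  0.901] tilt 25.71 az 3.8 q [-1.029  0.298  0.579  2.102  0.064  0.378  1.885] F [-6.1 -2.9  7.6] w 0.0147
cap underside in housing mm [ -0.   -0.2 -25.1] cap x ang 45.32 cap z [-0.0123  0.0076  0.9999] Fh [-2.5 -2.4  9.6] Th [-0.67  1.15  0.07]
tool shift mm [-0.14  0.15  0.17]
```

View pics/c8.png

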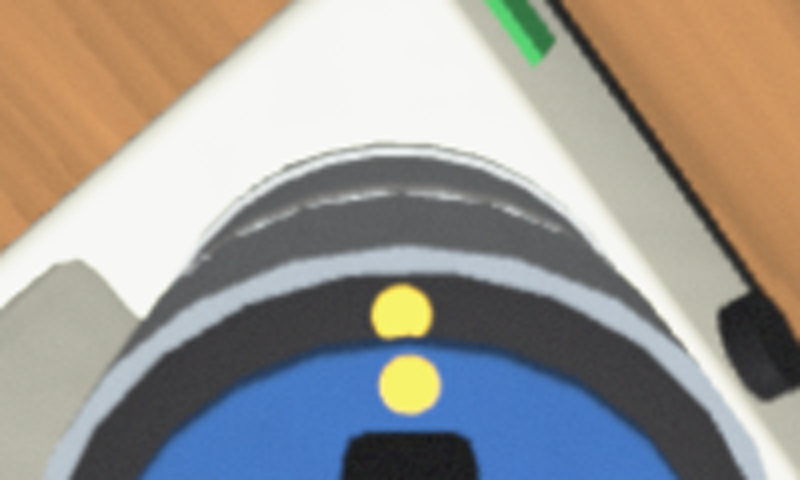

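View pics/c9.png

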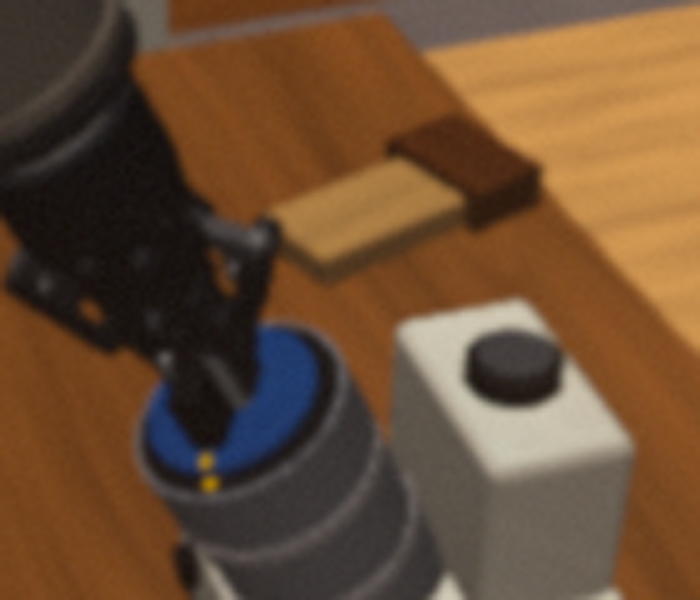

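The force (about 12 N net) matches the spring at about 25 mm, and the dots are still in line. I'll turn clockwise (positive roll).

Emit:
{"op": "jog_arm", "data": {"motion": [[[0,0,0],4],[[0,0,0],4],[[0,0,0],4],[[0,0,0],4],[[0,0,0],0]]}}

```text
t: 16.8
tool_pos: [0.609, 0.2123, 0.1709]
orientation: [[0.435, -0.508, 0.744], [0.03, 0.834, 0.552], [-0.9, -0.218, 0.377]]
force: [-2.1, -1.3, 8.2]
width: 0.0149
```

Run:
```python
from h import *
togo(25)
```

```text
t 16.8 pos [0.609  0.2123 0.1709] z [-0.435 -0.03   0.9  ] tilt 25.82 az 3.9 q [-1.089  0.311  0.654  2.104 -0.012  0.373  1.675] F [-2.1 -1.3  8.2] w 0.0149
cap underside in housing mm [  1.2   0.3 -24.7] cap x ang 29.17 cap z [-0.0143  0.0067  0.9999] Fh [ 1.5 -1.2  8.3] Th [-0.56  0.16 -0.02]
tool shift mm [ 0.25  0.32 -1.15]
```

Emit:
{"op": "jog_arm", "data": {"motion": [[[0.0005,0.0003,-0.001],5],[[0,0,0],5],[[0,0,0],5],[[0,0,0],5],[[0,0,0],5],[[0,0,0],5],[[0,0,0],0]]}}

```text
t: 17.5
tool_pos: [0.6085, 0.2121, 0.1702]
orientation: [[0.435, -0.067, 0.898], [0.03, 0.998, 0.06], [-0.9, 0.0, 0.436]]
force: [-2.8, 0.0, 8.4]
width: 0.0147
```

Run:
```python
from h import *
togo(25)
```

```text
t 17.5 pos [0.6085 0.2121 0.1702] z [-0.435 -0.03   0.9  ] tilt 25.85 az 3.9 q [-1.193  0.342  0.788  2.111 -0.174  0.37   1.302] F [-2.8  0.   8.4] w 0.0147
cap underside in housing mm [  0.4   0.2 -25.2] cap x ang -0.86 cap z [-0.0149  0.0067  0.9999] Fh [1.1 0.3 8.7] Th [-0.34  0.03  0.02]
tool shift mm [-0.24 -0.22 -0.42]
```

Emit:
{"op": "jog_arm", "data": {"motion": [[[0,0,0],5],[[0,0,0],5],[[0,0,0],5],[[0,0,0],5],[[0,0,0],5],[[0,0,0],5],[[0,0,0],0]]}}

```text
t: 18.2
tool_pos: [0.6086, 0.2121, 0.1702]
orientation: [[0.435, 0.39, 0.811], [0.03, 0.894, -0.446], [-0.9, 0.218, 0.378]]
force: [-3.2, 0.4, 8.7]
width: 0.0146
```

Run:
```python
from h import *
togo(25)
```

```text
t 18.2 pos [0.6086 0.2121 0.1702] z [-0.435 -0.03   0.9  ] tilt 25.87 az 3.9 q [-1.284  0.384  0.916  2.114 -0.356  0.38   0.949] F [-3.2  0.4  8.7] w 0.0146
cap underside in housing mm [  0.5   0.2 -25.3] cap x ang -30.85 cap z [-0.0151  0.0069  0.9999] Fh [0.8 0.7 9.2] Th [-0.24  0.03  0.16]
tool shift mm [-0.26 -0.42 -0.33]
```

Emit:
{"op": "jog_arm", "data": {"motion": [[[0,0,0],2],[[0,0,0],2],[[0,0,0],1],[[0,0,0],0]]}}

```text
t: 18.6
tool_pos: [0.6086, 0.2121, 0.1702]
orientation: [[0.435, 0.458, 0.775], [0.03, 0.853, -0.521], [-0.9, 0.25, 0.358]]
force: [-2.1, 0.1, 9.4]
width: 0.0144
```

Run:
```python
from h import *
togo(25)
```

```text
t 18.6 pos [0.6086 0.2121 0.1702] z [-0.435 -0.03   0.9  ] tilt 25.87 az 3.9 q [-1.298  0.392  0.935  2.115 -0.387  0.383  0.893] F [-2.1  0.1  9.4] w 0.0144
cap underside in housing mm [  0.6   0.1 -25.2] cap x ang -35.7 cap z [-0.0151  0.0068  0.9999] Fh [2.1 0.3 9.4] Th [-0.24 -0.12  0.04]
tool shift mm [-0.22 -0.42 -0.4 ]
```

Emit:
{"op": "jog_arm", "data": {"motion": [[[0,0,0],1.5],[[0,0,0],1.5],[[0,0,0],0]]}}

```text
t: 18.9
tool_pos: [0.6087, 0.212, 0.1702]
orientation: [[0.435, 0.497, 0.75], [0.03, 0.825, -0.564], [-0.9, 0.268, 0.345]]
force: [-1.9, -1.2, 10.8]
width: 0.0146
```

Run:
```python
from h import *
togo(25)
```

```text
t 18.9 pos [0.6087 0.212  0.1702] z [-0.435 -0.03   0.9  ] tilt 25.87 az 3.9 q [-1.306  0.397  0.948  2.115 -0.406  0.385  0.859] F [-1.9 -1.2 10.8] w 0.0146
cap underside in housing mm [  0.6   0.  -25.2] cap x ang -38.67 cap z [-0.0152  0.007   0.9999] Fh [ 2.8 -1.  10.7] Th [-0.52 -0.17  0.65]
tool shift mm [-0.23 -0.4  -0.45]
```

Emit:
{"op": "jog_arm", "data": {"motion": [[[0,0,0],1],[[0,0,0],1],[[0,0,0],0]]}}

```text
t: 19.2
tool_pos: [0.6087, 0.212, 0.1703]
orientation: [[0.435, 0.522, 0.734], [0.029, 0.806, -0.591], [-0.9, 0.279, 0.336]]
force: [-1.7, -2.2, 11.8]
width: 0.0143
```

Run:
```python
from h import *
togo(25)
```

```text
t 19.2 pos [0.6087 0.212  0.1703] z [-0.435 -0.029  0.9  ] tilt 25.87 az 3.9 q [-1.311  0.4    0.956  2.115 -0.418  0.386  0.837] F [-1.7 -2.2 11.8] w 0.0143
cap underside in housing mm [  0.6   0.1 -25.2] cap x ang -40.56 cap z [-0.0152  0.0072  0.9999] Fh [ 3.3 -2.1 11.5] Th [-0.72 -0.19  1.79]
tool shift mm [-0.22 -0.44 -0.43]
```

Torque about the axis rose to 1.8 N m, with the cap at -40.6° commanded, so I've felt the stop about 84° from the slots, as expected. I'll back off to the pocket middle and let the spring raise the cap.

Emit:
{"op": "jog_arm", "data": {"motion": [[[0,0,0],-3],[[0,0,0],-2.5],[[0,0,0],0],[[-0.002,0,0],0],[[-0.002,0,0],0],[[-0.002,0,0],0],[[0,0,0],0]]}}

```text
t: 19.9
tool_pos: [0.6053, 0.2121, 0.1752]
orientation: [[0.434, 0.45, 0.78], [0.03, 0.858, -0.512], [-0.9, 0.246, 0.359]]
force: [-3.0, 0.4, 6.2]
width: 0.0146
```

Run:
```python
from h import *
togo(18)
```

```text
t 19.9 pos [0.6053 0.2121 0.1752] z [-0.434 -0.03   0.9  ] tilt 25.79 az 3.9 q [-1.319  0.381  0.955  2.117 -0.371  0.393  0.888] F [-3.   0.4  6.2] w 0.0146
cap underside in housing mm [ -0.4   0.4 -19.3] cap x ang -35.14 cap z [-0.0137  0.0066  0.9999] Fh [-0.   0.7  6.9] Th [ 0.02  0.45 -0.06]
tool shift mm [-1.26 -0.12  0.61]
```

At 19.3 mm the spring force still matches, so the lugs are rising into the pockets rather than stopping at 22 mm. Last bit up, then check the seat.

Emit:
{"op": "jog_arm", "data": {"motion": [[[-0.001,0,0],0],[[-0.0005,0,0],0],[[0,0,0],0]]}}

```text
t: 20.2
tool_pos: [0.6042, 0.2123, 0.1759]
orientation: [[0.433, 0.45, 0.781], [0.029, 0.859, -0.512], [-0.901, 0.245, 0.359]]
force: [4.9, 5.1, -10.4]
width: 0.0148
```

Run:
```python
from h import *
togo(18)
```

```text
t 20.2 pos [0.6042 0.2123 0.1759] z [-0.433 -0.029  0.901] tilt 25.74 az 3.9 q [-1.324  0.38   0.96   2.118 -0.368  0.395  0.886] F [  4.9   5.1 -10.4] w 0.0148
cap underside in housing mm [ -1.1   0.7 -18.2] cap x ang -35.11 cap z [-0.0129  0.007   0.9999] Fh [  0.4   4.7 -11.6] Th [ 0.66 -0.11 -0.14]
tool shift mm [-0.21  0.1   1.31]
```

Force reversed to about -11.6 N at 18.2 mm, so the lugs bear on the pocket tops: seated. I'll relax slightly, open and withdraw along the axis.

Emit:
{"op": "jog_arm", "data": {"motion": [[[0.0006,0,0.0008],0],[[0,0,0],0]]}}

```text
t: 20.4
tool_pos: [0.6048, 0.212, 0.1756]
orientation: [[0.433, 0.45, 0.781], [0.03, 0.859, -0.512], [-0.901, 0.245, 0.358]]
force: [-3.1, 5.3, 0.1]
width: 0.0146
```

Emit:
{"op": "jog_arm", "data": {"motion": [[[0,0,0],0],[[0,0,0],0],[[0,0,0],0],[[0,0,0],0],[[0,0,0],0],[[0,0,0],0]], "claw": 0.2, "grip_force": 20}}

```text
t: 21.0
tool_pos: [0.605, 0.211, 0.1759]
orientation: [[0.433, 0.451, 0.78], [0.029, 0.858, -0.512], [-0.901, 0.245, 0.359]]
force: [-0.5, -0.2, 0.2]
width: 0.0514
```

Emit:
{"op": "jog_arm", "data": {"motion": [[[-0.01,0,0],0],[[-0.03,0,0],0],[[-0.04,0,0],0],[[-0.04,0,0],0],[[-0.03,0,0],0],[[0,0,0],0]]}}

```text
t: 21.6
tool_pos: [0.552, 0.2138, 0.2734]
orientation: [[0.419, 0.443, 0.792], [0.042, 0.862, -0.505], [-0.907, 0.245, 0.343]]
force: [-0.3, 0.0, -0.0]
width: 0.0513
```

Run:
```python
from h import *
s=st()
save('w9',grab_frame('wrist')); save('side9',grab_frame('side')); save('top9',grab_frame('top'))
im2=cv2.imread('pics/side9.png')[:,:,::-1]; crop(im2,220,80,360,200,'c10',5)
R=s['orientation']
for dep in (14,18,22):
  C=O+HR@np.array([0,0,-dep/1e3]); 
  for ang in(-35.,):
    a=np.radians(ang); X=np.array([[.036*np.cos(a),.036*np.sin(a),.034],[-.036*np.cos(a),-.036*np.sin(a),.034],[.032*np.cos(a),.032*np.sin(a),.068],[-.032*np.cos(a),-.032*np.sin(a),.068]])@HR.T+C
    print(dep,wproj(X,s['tool_pos'],R).round(1).tolist(),proj('side',X).round(1).tolist())
```

```text
t 21.6 pos [0.552  0.2138 0.2734] z [-0.419 -0.042  0.907] tilt 24.91 az 5.7 q [-1.826  0.051  1.31   2.109  0.214  0.632  0.376] F [-0.3  0.  -0. ] w 0.0513
14 [[279.5, 252.5], [279.9, 172.6], [279.5, 267.1], [279.7, 187.5]] [[278.0, 133.5], [248.6, 138.9], [270.5, 123.7], [243.8, 129.0]]
18 [[279.6, 250.5], [279.9, 171.7], [279.5, 264.6], [279.8, 186.2]] [[278.7, 134.6], [249.4, 140.0], [271.2, 125.0], [244.5, 130.1]]
22 [[279.6, 248.6], [279.9, 170.7], [279.5, 262.2], [279.8, 184.9]] [[279.3, 135.8], [250.1, 141.0], [271.9, 126.2], [245.3, 131.3]]
```

View pics/w9.png

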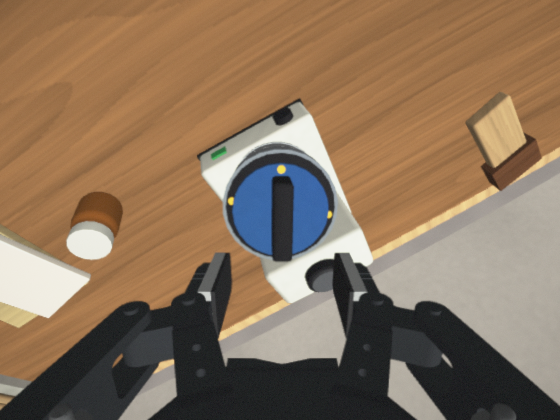

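View pics/c10.png

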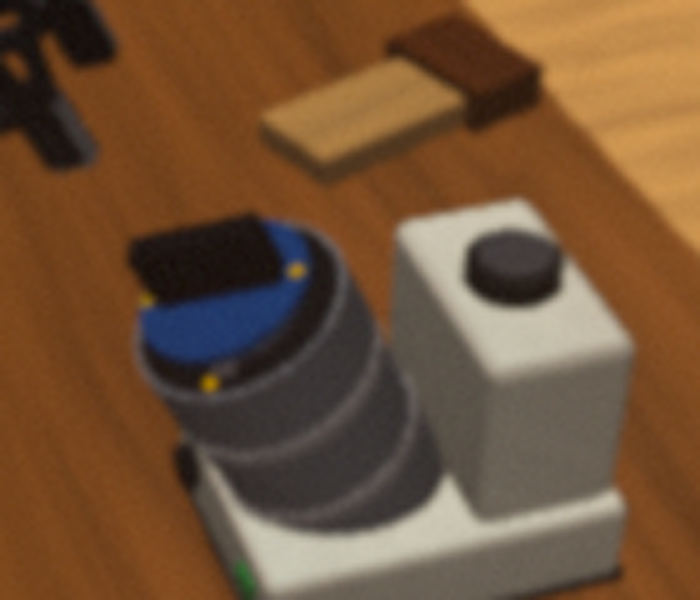

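View pics/side9.png

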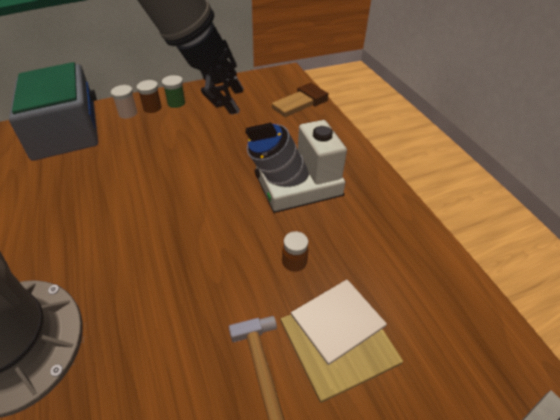

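Run:
```python
from h import *
st()
a=cv2.imread('pics/side0.png').astype(int); b=cv2.imread('pics/side9.png').astype(int)
d=np.abs(a-b).max(2)>40; d=d.astype(np.uint8)
n,l,s,c=cv2.connectedComponentsWithStats(d); print([r.tolist() for r in s[1:] if r[4]>15])
hand_in()
```

```text
t 21.75 pos [0.5514 0.2142 0.2716] z [-0.418 -0.038  0.907] tilt 24.84 az 5.3 q [-1.82   0.063  1.308  2.11   0.199  0.628  0.388] F [ 0.4 -0.1 -0.1] w 0.0511
[[138, 0, 105, 114, 5032], [46, 2, 42, 64, 1547], [245, 123, 37, 33, 644], [0, 232, 20, 49, 386], [321, 283, 46, 49, 1586]]
the job is handed in; nothing more can be done
```

The cap is locked on the sloping port and the job is handed in at about 21.8 s of the 67 s. The gripper is open and clear of everything.

**What I did**
- **Lift:** I gripped the cap by its handle and lifted it off the boards. The first grip was about 7 mm too high, so I reopened and regripped lower before lifting.
- **Tilt:** Moves can only roll about the tool's own axis. I got the 25° tilt by pushing outward past the arm's reach limit, well above the scene. The tool then stayed about 0.8° off the port axis, which did not hinder the fit.
- **Slots:** The lugs passed 8 mm without resistance. I pushed the cap in to 25 mm against about 12 N of spring force.
- **Turn:** I turned it clockwise until torque rose to 1.8 N m at the stop, about 84° from the slots. I then backed off to 80° and let the spring lift the cap before opening the gripper.

**Last checks**
- **Seat:** Before I let go, the cap held against about 9 N of outward pull at 18.2 mm, so the lugs are in the pockets.
- **Position after release:** The cap's dots match the predicted 18 mm, 80° pose to about a pixel or two. The pictures alone only roughly separate 18 mm from 14 or 22 mm; the pull is the firmer evidence.
- **Boards, jar and hammer:** The side pictures from before and after show no change at the jar, hammer or board edges, only where the cap and arm had been.

No check failed or disagreed.

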